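Hold an angle gauge flush on a tilted plate

TASK

Pick up the orange angle gauge and set it, metal foot down, in the middle of the sloping steel face of the tilting plate, wholly inside the blue scribed rectangle and with its long side running straight up the slope. Tilt it until the whole foot lies flush on the face and keep it gripped and pressed gently but firmly there: finish while holding it so, without letting go, without shifting the plate, and leave the tape measure, tin and pencil alone.

Things in the scene. Friction and masses are not known exactly. Their poses are not given: they have to be found in the camera images.
- gauge_mid (a point): centre of the angle gauge, a loose orange box with an aluminium foot and a small display on its top edge, standing upright on the bench on its foot. 60 mm long (x), 30 mm thick (y), 60 mm tall (z, up out of its top); this point is half-way up, 30 mm above the flat 60 x 30 mm foot. Grip it across the 30 mm thickness (y), near the top. About 0.2 kg.
- angle_gauge: the same angle gauge; origin at the centre of the underside of its foot, axes as for gauge_mid
- tilt_stand: the tilting angle plate, 130 mm long (x) and 100 mm wide (y), about 140 mm wide over the knob and shaft ends at its sides, bolted to the bench: a grey base with dark quadrant cheeks, carrying a 12 mm thick steel top plate that is hinged along its low front edge and clamped. Origin under the centre of the base; x points to the high side, y along the hinge, z up
- face_mid (a point): centre of the sloping top face of the steel plate (hard and flat, 130 mm up the slope by 100 mm across), the middle of a blue scribed rectangle 100 mm by 70 mm. Its x axis runs up the slope, y along the hinge (level), z is the outward normal of the face, which leans towards the stand's -x side. The cheeks beside the low half may stand up to 20 mm proud of the face.
- tilt_top (a joint): slope of the steel face in rad: 0 level, 0.3 to 0.55 in use; clamped, so rigid under a push of up to 30 N
- tape_measure: bystander: yellow pocket tape measure, 38x82x59 mm, origin under its centre
- screw_tin: bystander: round open metal tin, 64 mm across, 50 mm high, origin under its centre
- pencil: bystander: red pencil lying on the bench, 8x187x15 mm, origin under its centre
Things that resemble listed ones, but are neither listed nor needed, are in the scene too. There is more than one size of the angle_gauge; the job needs the larger.

How it is judged (in metres and radians):
On the way:
1. the gauge has been lifted clear of bench and plate, in the gripper (height (world z) of gauge_mid above 0.08 m and contact force between the fingers and angle_gauge above 3 N and contact force between angle_gauge and tilt_stand below 0.1 N), for 0.1 s.
At the end, for the whole second after the job is handed in: gauge still gripped, foot flush on the sloping face (2.5 degrees, 3 mm), top outward, long side up the slope within 8 degrees, centre within 22 mm of the face centre each way, pressed on it with 3 to 30 N, at rest; face not shifted over 4 mm (angle between the z axis of gauge_mid and the z axis of face_mid, either way round below 0.045 rad and angle between the x axis of gauge_mid and the x axis of face_mid, either way round below 0.14 rad and x of gauge_mid in the frame of face_mid between -0.022 and 0.022 m and y of gauge_mid in the frame of face_mid between -0.022 and 0.022 m and z of gauge_mid in the frame of face_mid between 0.027 and 0.033 m and angle between gauge_mid's own z axis and vertical below 1 rad and contact force between angle_gauge and tilt_stand between 3 and 30 N and contact force between the fingers and angle_gauge above 3 N and linear speed of angle_gauge below 0.02 m/s and distance of face_mid from where it was at the start of the episode below 0.004 m); the arm keeps its last pose, push and grip.
It fails at once if the gauge is driven against the plate with more than 90 N (slammed) (contact force between angle_gauge and tilt_stand above 90 N).
It fails at once if the plate's face is shifted by more than 10 mm (distance of face_mid from where it was at the start of the episode above 0.01 m).
It fails at once if the tape measure, tin or pencil is moved by more than 20 mm (distance of any of tape_measure, screw_tin, pencil from where it was at the start of the episode above 0.02 m).
It also fails if it takes over 35 s, if anything falls off the work surface, if the arm or the gripper's body presses on something with over 40 N, if the wrist force passes 120 N, or if a joint passes its speed limit or range.

ROBOT

A 6-joint arm with a two-finger parallel gripper is mounted at the origin on the work surface; the furniture and walls round the work are solid. World frame = base frame: x ahead of the robot, y to its left, z up, the work surface at z = 0. Lengths are in mm, angles in rad, forces in N, time in s.
With the tool pointing down it reaches from about 375 to 975 mm from the base axis. Payload 3.8 kg.
Tool frame: the origin (TCP) lies on the centre line of the jaws, within the pads' length; the fingertips stand 17 mm ahead of it and the grasp point (between the pads) lies 2 mm behind it (ctrl.tcp_to_tips is the distance from the TCP to the fingertips, in mm); z points along the fingers, y is the line along which they close (so a half turn about z gives the same grasp; the last joint's range is limited). The gripper opens to 85 mm and grips with 20 to 120 N. Pads are 22 mm wide; open, the fingers measure 114 mm over their backs; the gripper's body (76 mm by 85 mm) begins 54 mm behind the grasp point. The pads swing forward as they close: fully open they stand 13 mm farther back than shut.
Start: joints at [-1.253, 0.264, 1.604, -0, 1.274, -0.037], TCP at [234.491, -632.955, 248.28] pointing down, gripper open.
Joint ranges: [-2.63, 2.63], [-0.94, 2.18], [0.31, 2.57], [-1.31, 4.45], [0, 2.66], [-2.55, 2.55]. Speed limits (rad/s): [2.57, 2.57, 3.14, 3.14, 3.14, 3.14].

INTERFACE

Orientations are given as a unit quaternion [w, x, y, z].
In Python, from bench import ctrl, eyes gives the robot as it stands.
- The arm moves only by the shell command python3 -m jog 'ROWS' [FORCE]. ROWS is JSON, a list of rows, each an object of numbers: "gripper": the opening, from -1 (shut) to 1 (fully open); "dx", "dy", "dz": the shift along the tool's x, y, z in m; "turn": the turn about the tool's z in rad. A call has 1 to 5 rows; each row shifts and turns the commanded pose from where the row before left it, along the tool's axes as they then stand; what a row does not reach is not made up. A row lasts 1/10 s, in which the tool goes at most 50 mm and 8.59 degrees, less where a joint would pass 70% of its speed; a pose out of reach is approached as far as the arm can. A call with a gripper value outside its range is refused whole. The fingers move at their own pace and stop on an object; FORCE is the grip in N (left out, the last holds). Time passes only in rows, so rows that do not move let the fingers close. It gives the time, the measured TCP pose, the force, the opening and the grip force at its end, in the units of the state.
- ctrl.get_obs(): the state, without advancing time (a new reading comes with each control period).
- eyes.get_image(name): name is "scene" or "top" or "wrist"; returns a dict with "img" (420x560x3 uint8, blue, green, red), "K" (3x3 intrinsics, pixels), "distortion" ([k1, k2, p1, p2, k3] as OpenCV has them; the pictures are not rectified), "R" (3x3) and "t" (3): a world point X has camera coordinates R X + t; the wrist camera has in their place "tool_from_camera" (4x4, takes a point from camera to tool coordinates, whose origin is the TCP and whose axes are the flange's). Camera axes: x right, y down, z forward; pixel columns grow to the right and rows downward; lengths in mm; the calibration is good to about 2 mm. A picture is of the moment at which its call begins: read the wrist's pose just before it. There is no depth.
- ctrl.close_job(): hands the job in; it is judged then, once.
The state is a dict: "clock": time; "qpos": joint angles; "joint_velocities": joint speeds; "effort": joint torques, N m; "eef_pos": TCP position; "tool_rot": TCP orientation; "contact_force": force on the tool from outside, world axes, zero at the start; "moment": the same for the moment, N m; "grip_width": finger opening in mm; "grip_force": force on a finger pad.
Only numpy, scipy, OpenCV 4.12 (cv2) and the standard library are available. Lean on these libraries where they do the work, as an engineer would, in place of code of your own. Each camera call takes 0.05 s, during which the arm holds its last target. There are 200 camera calls.

## Working session

There is one attempt and no reset: what is moved stays moved. The work goes in short steps, Python scripts to look and compute and a shell command to move; the robot and the scene stay as the last step left them, time stands still between calls to the robot, and variables do not carry over. Pictures are saved under pics/ and viewed, at most 10 in all, crops included, and the job is handed in when it is done.

```bash
ls; mkdir -p pics; cat > h.py <<'E'
import numpy as np, cv2
from bench import ctrl, eyes
def snap(n,f):
    d=eyes.get_image(n); cv2.imwrite('pics/'+f,d['img']); np.save('pics/'+f+'.npy',{k:v for k,v in d.items()},allow_pickle=True); return d
def load(f): return np.load('pics/'+f+'.npy',allow_pickle=True).item()
E
python3 - <<'E'
from h import *
import numpy as np
for n in('scene','top'):
    d=snap(n,n+'0.png'); print(n,(-np.array(d['R']).T@np.array(d['t'])).round(), np.array(d['K']).round(1).tolist(),np.array(d['R']).round(2).tolist())
print(ctrl.get_obs())
E
```

```text
pics
scene [1081. -496.  579.] [[404.2, 0.0, 274.2], [0.0, 404.2, 211.2], [0.0, 0.0, 1.0]] [[0.67, 0.74, 0.01], [0.41, -0.36, -0.84], [-0.62, 0.57, -0.55]]
top [ 387.   52. 1011.] [[396.4, 0.0, 274.3], [0.0, 396.4, 207.1], [0.0, 0.0, 1.0]] [[-0.02, -1.0, 0.01], [-0.99, 0.02, -0.1], [0.1, -0.01, -1.0]]
{'clock': 0.1, 'qpos': array([-1.25289142e+00,  2.64665356e-01,  1.60528040e+00,  1.44182683e-05,
        1.27371959e+00, -3.68971238e-02]), 'joint_velocities': array([-0.00011897, -0.00079702, -0.00477162,  0.00018406, -0.00070491,
       -0.00169949]), 'effort': array([-3.19051742e-04, -5.16706216e+01, -3.68590021e+01,  1.14474045e-05,
        6.31090079e-03, -3.04169157e-05]), 'eef_pos': array([ 234.29856482, -632.33628621,  247.07169735]), 'tool_rot': array([-1.02710104e-03,  9.84305510e-01,  1.76469796e-01, -1.38309145e-04]), 'contact_force': array([ 0.46938388, -0.50303821, -0.1141498 ]), 'moment': array([ 0.03028421,  0.00808519, -0.03176154]), 'grip_force': 0.0, 'grip_width': 85.56470294551578}
```

View pics/scene0.png

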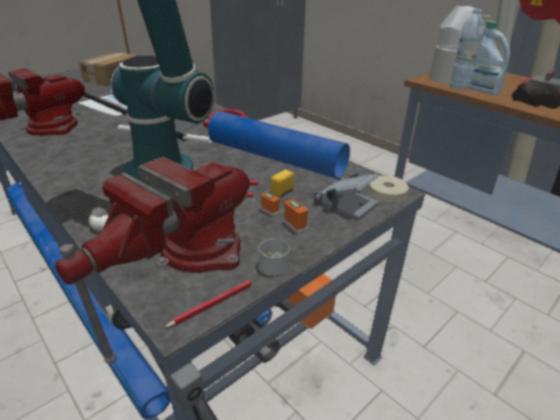

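View pics/top0.png

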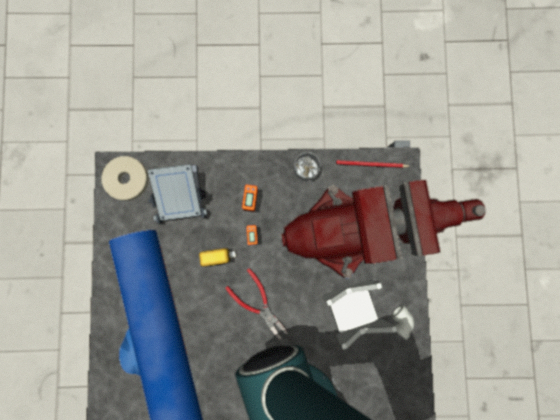

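```bash
python3 - <<'E'
from h import *
a=cv2.imread('pics/top0.png')[150:250,140:270]; cv2.imwrite('pics/tc.png',cv2.resize(a,None,fx=6,fy=6,interpolation=cv2.INTER_CUBIC))
a=cv2.imread('pics/scene0.png')[160:240,250:390]; cv2.imwrite('pics/sc.png',cv2.resize(a,None,fx=5.5,fy=5.5,interpolation=cv2.INTER_CUBIC))
E
```

```text
(no output)
```

View pics/tc.png

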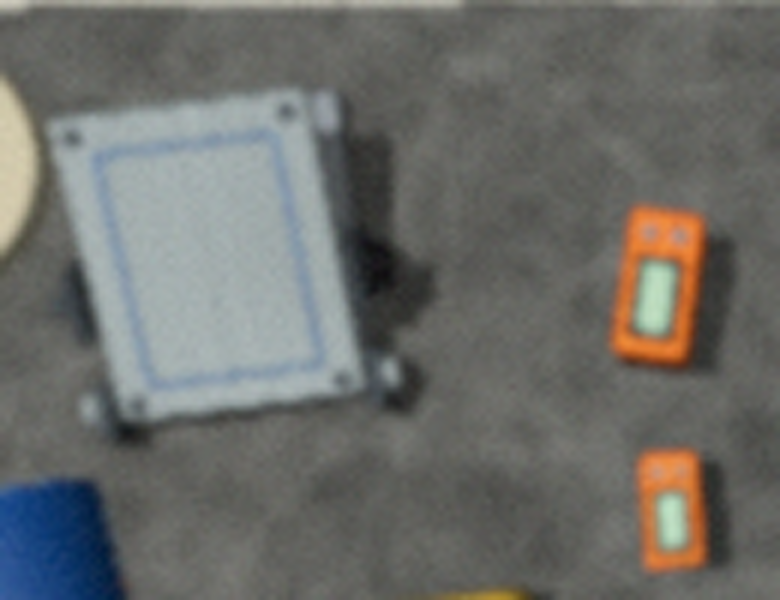

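View pics/sc.png

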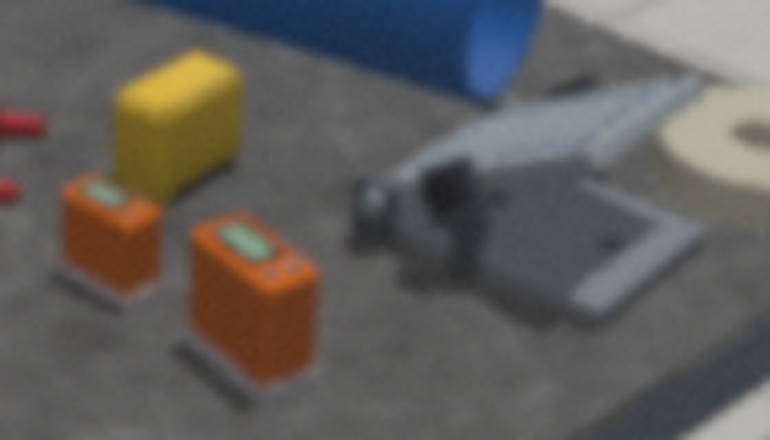

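The top view shows the large gauge at about (250,198) px. The stand is at (178,192), with its high edge towards +x. The small gauge is at (252,235). The scene view confirms that the face rises away from the robot. Next I'll work out the positions from these corners.

```bash
cat >> h.py <<'E'
from scipy.optimize import least_squares
def proj(d,X):
    return cv2.projectPoints(np.array(X,float).reshape(-1,1,3),cv2.Rodrigues(np.array(d['R'],float))[0],np.array(d['t'],float),np.array(d['K'],float),np.array(d['distortion'],float))[0].reshape(-1,2)
def facepts(p,L):  # p=x,y,z,yaw,slope of face_mid
    x,y,z,w,s=p; c=np.cos
    ex=np.array([c(w)*c(s),np.sin(w)*c(s),np.sin(s)]); ey=np.array([-np.sin(w),c(w),0])
    return np.array(p[:3])+np.array(L)@np.array([ex,ey])
def box(p,z): # x,y,yaw of the gauge at height z corners
    a=np.array([[30,15],[30,-15],[-30,-15],[-30,15]]); w=p[2]; R=np.array([[np.cos(w),-np.sin(w)],[np.sin(w),np.cos(w)]])
    return np.c_[p[:2]+a@R.T,np.full(4,z)]
def un(c,o,k): return np.array(o)+(np.array(c,float)+.5)/k-.5
BL=[[50,35],[50,-35],[-50,-35],[-50,35]]; PL=[[65,50],[65,-50],[-65,-50],[-65,50]]
E
python3 - <<'E'
from h import *
t=load('top0.png'); s=load('scene0.png')
g=un([[632,206],[706,218],[688,364],[612,352]],[140,150],6)
gs=un([[245,212],[320,262],[265,295],[190,230]],[250,160],5.5) # far-left? 
r=least_squares(lambda p:(proj(t,box(p,60))-g).ravel(),[600,100,0]); print('gauge',r.x,r.cost,r.fun.round(1))
print('predicted scene crop',((proj(s,box(r.x,60))-[250,160])*5.5).round())
b=un([[97,152],[270,132],[325,365],[150,387]],[140,150],6); pl=un([[50,125],[308,92],[366,392],[122,418]],[140,150],6)
sc=un([[700,78]],[250,160],5.5)
def f(p): return np.r_[(proj(t,facepts(p,BL))-b).ravel(),(proj(t,facepts(p,PL))-pl).ravel(),(proj(s,facepts(p,PL[:2]))[:2]).ravel()*0]
r=least_squares(f,[600,300,60,0,.4]); print(r.x,r.cost,r.fun.round(1))
print(((proj(s,facepts(r.x,PL))-[250,160])*5.5).round(), ((proj(s,facepts(r.x,BL))-[250,160])*5.5).round())
E
```

```text
gauge [ 5.06387471e+02  1.00743309e+02 -1.47822932e-01] 0.12725001306202832 [ 0.1  0.1  0.1 -0.3 -0.3 -0.1  0.1  0.3]
predicted scene crop [[319. 264.]
 [264. 284.]
 [184. 222.]
 [238. 203.]]
[5.18764799e+02 2.79756442e+02 6.11726144e+01 1.05331558e-01
 5.14913812e-01] 1.0552217906595918 [-0.1  0.4  0.8  0.2 -0.4 -0.3  0.2 -0.4 -0.2 -0.4 -0.3  0.  -0.1 -0.
  0.1  0.6  0.   0.   0.   0. ]
[[698.  64.]
 [585. 140.]
 [372. 176.]
 [487. 105.]] [[656.  80.]
 [577. 133.]
 [413. 161.]
 [494. 111.]]
```

```bash
python3 -m jog '[{"dz":-0.045,"gripper":1},{"dz":-0.045},{"dx":0.031,"dy":-0.036},{"dx":0.031,"dy":-0.036},{"dx":0.031,"dy":-0.036}]'
python3 -m jog '[{"dx":0.031,"dy":-0.036},{"dx":0.031,"dy":-0.036},{"dx":0.031,"dy":-0.036},{"dx":0.031,"dy":-0.036},{"dx":0.031,"dy":-0.036}]'
python3 -m jog '[{"dx":0.031,"dy":-0.036},{"dx":0.031,"dy":-0.036},{"dx":0.031,"dy":-0.036},{"dx":0.031,"dy":-0.036},{"dx":0.031,"dy":-0.036}]'
python3 -m jog '[{"turn":0.125},{"turn":0.125},{"turn":0.125},{"turn":0.125},{}]'
```

```text
validation failed for argument at $[0]...
validation failed for argument at $[0]...
validation failed for argument at $[0]...
validation failed for argument at $[0]...
```

```bash
python3 -m jog '[{"gripper":1,"dx":0,"dy":0,"dz":-0.045,"turn":0},{"gripper":1,"dx":0,"dy":0,"dz":-0.045,"turn":0},{"gripper":1,"dx":0.031,"dy":-0.036,"dz":0,"turn":0},{"gripper":1,"dx":0.031,"dy":-0.036,"dz":0,"turn":0},{"gripper":1,"dx":0.031,"dy":-0.036,"dz":0,"turn":0}]'
```

```text
clock: 0.6
eef_pos: [284.3, -498.1, 338.1]
tool_rot: [-0.0, 0.984, 0.176, 0.0]
contact_force: [1.0, -0.5, 0.7]
grip_width: 85.2
grip_force: 0.0
```

```bash
python3 -m jog '[{"gripper":1,"dx":0.032,"dy":-0.037,"dz":0,"turn":0},{"gripper":1,"dx":0.032,"dy":-0.037,"dz":0,"turn":0},{"gripper":1,"dx":0.032,"dy":-0.037,"dz":0,"turn":0},{"gripper":1,"dx":0.032,"dy":-0.037,"dz":0,"turn":0},{"gripper":1,"dx":0.032,"dy":-0.037,"dz":0,"turn":0}]' | head -2
python3 -m jog '[{"gripper":1,"dx":0.032,"dy":-0.037,"dz":0,"turn":0},{"gripper":1,"dx":0.032,"dy":-0.037,"dz":0,"turn":0},{"gripper":1,"dx":0.032,"dy":-0.037,"dz":0,"turn":0},{"gripper":1,"dx":0.032,"dy":-0.037,"dz":0,"turn":0},{"gripper":1,"dx":0.032,"dy":-0.037,"dz":0,"turn":0}]' |head -2
python3 -m jog '[{"gripper":1,"dx":0.032,"dy":-0.037,"dz":0,"turn":0},{"gripper":1,"dx":0.032,"dy":-0.037,"dz":0,"turn":0},{"gripper":1,"dx":0.032,"dy":-0.037,"dz":0,"turn":0},{"gripper":1,"dx":0,"dy":0,"dz":0.035,"turn":0.125},{"gripper":1,"dx":0,"dy":0,"dz":0.035,"turn":0.125}]' |head -3
python3 -m jog '[{"gripper":1,"dx":0,"dy":0,"dz":0.035,"turn":0.125},{"gripper":1,"dx":0,"dy":0,"dz":0.035,"turn":0.125},{"gripper":1,"dx":0,"dy":0,"dz":0,"turn":0}]'
python3 - <<'E'
from h import *
o=ctrl.get_obs(); d=snap('wrist','w0.png'); d['o']=o; np.save('pics/w0.png.npy',d,allow_pickle=True); print(o['eef_pos'],o['tool_rot'],np.array(d['tool_from_camera']).round(2).tolist())
E
```

```text
clock: 1.1
eef_pos: [369.9, -268.3, 337.9]
clock: 1.6
eef_pos: [455.7, -39.2, 338.1]
clock: 2.1
eef_pos: [508.1, 98.2, 268.2]
tool_rot: [-0.0, 0.999, 0.052, 0.001]
clock: 2.4
eef_pos: [502.5, 95.7, 192.2]
tool_rot: [0.001, 0.997, -0.073, -0.006]
contact_force: [0.1, 0.6, -1.2]
grip_width: 85.6
grip_force: 0.0
[502.48393028  95.66815359 192.15221064] [ 0.00127126  0.99734321 -0.07259288 -0.00593146] [[-0.0, -0.96, -0.27, 69.87], [1.0, -0.0, -0.0, 1.64], [0.0, -0.27, 0.96, -124.76], [0.0, 0.0, 0.0, 1.0]]
```

View pics/w0.png

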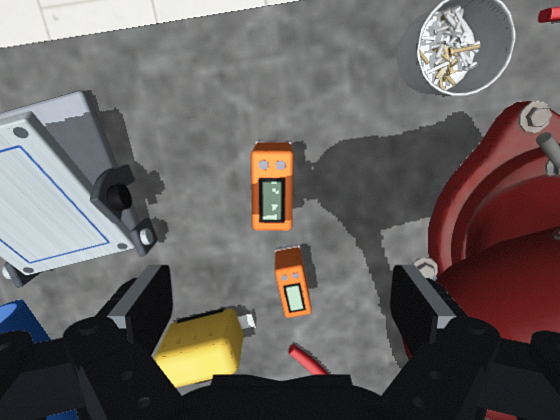

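The large gauge's top face spans (252–292, 152–231) px and is aligned with the tool. Plate, tin and pencil are clear of it.

```bash
cat >> h.py <<'E'
from scipy.spatial.transform import Rotation as Ro
def wcam(d):
    o=d['o']; q=np.array(o['tool_rot']); T=np.eye(4); T[:3,:3]=Ro.from_quat(np.r_[q[1:],q[0]]).as_matrix(); T[:3,3]=o['eef_pos']
    M=np.linalg.inv(T@np.array(d['tool_from_camera'],float)); d['R']=M[:3,:3]; d['t']=M[:3,3]; return d
def tooldelta(dw):
    q=np.array(ctrl.get_obs()['tool_rot']); return Ro.from_quat(np.r_[q[1:],q[0]]).as_matrix().T@np.array(dw)
E
python3 - <<'E'
from h import *
w=wcam(load('w0.png'))
g=np.array([[253,152],[292,152],[291,231],[252,231.]])
r=least_squares(lambda p:(proj(w,box(p,60))-g).ravel(),[506,100,-.15]); print(r.x,r.fun.round(1))
o=ctrl.get_obs(); print(o['eef_pos'],o['tool_rot']); M=Ro.from_quat(np.r_[o['tool_rot'][1:],o['tool_rot'][0]]).as_matrix(); print(M.round(3)); print(tooldelta(np.r_[r.x[:2],40]-o['eef_pos']))
E
```

```text
[ 5.07246664e+02  9.94673355e+01 -1.61520405e-01] [-2.3 -1.3  2.  -0.6  0.9  1.4 -0.6  0.9]
[504.58972771  95.88128417 195.36143829] [ 7.45576232e-04  9.97457716e-01 -7.11709048e-02 -3.50023627e-03]
[[ 0.99  -0.142 -0.007]
 [-0.142 -0.99  -0.001]
 [-0.007  0.002 -1.   ]]
[  3.18913956  -4.23542066 155.33507712]
```

```bash
python3 -m jog '[{"gripper":1,"dx":0.002,"dy":-0.002,"dz":0.03,"turn":0.01},{"gripper":1,"dx":0.001,"dy":-0.002,"dz":0.04,"turn":0},{"gripper":1,"dx":0,"dy":0,"dz":0.035,"turn":0},{"gripper":1,"dx":0,"dy":0,"dz":0.03,"turn":0},{"gripper":1,"dx":0,"dy":0,"dz":0.02,"turn":0}]'
python3 -m jog '[{"gripper":1,"dx":0,"dy":0,"dz":0,"turn":0},{"gripper":1,"dx":0,"dy":0,"dz":0,"turn":0}]'
```

```text
clock: 2.95
eef_pos: [511.8, 99.8, 43.6]
tool_rot: [-0.0, 0.997, -0.076, 0.001]
contact_force: [-0.5, -1.0, -0.6]
grip_width: 85.2
grip_force: 0.0
clock: 3.15
eef_pos: [512.5, 99.9, 45.2]
tool_rot: [-0.0, 0.997, -0.077, 0.001]
contact_force: [0.7, -0.5, 1.2]
grip_width: 85.1
grip_force: 0.0
```

```bash
python3 -m jog '[{"gripper":1,"dx":-0.005,"dy":0,"dz":0.004,"turn":0},{"gripper":-1,"dx":0,"dy":0,"dz":0,"turn":0},{"gripper":-1,"dx":0,"dy":0,"dz":0,"turn":0},{"gripper":-1,"dx":0,"dy":0,"dz":0,"turn":0},{"gripper":-1,"dx":0,"dy":0,"dz":0,"turn":0}]' 40
python3 -m jog '[{"gripper":-1,"dx":0,"dy":0,"dz":0,"turn":0},{"gripper":-1,"dx":0,"dy":0,"dz":0,"turn":0},{"gripper":-1,"dx":0,"dy":0,"dz":0,"turn":0}]'
```

```text
clock: 3.65
eef_pos: [506.2, 100.6, 39.9]
tool_rot: [-0.0, 0.997, -0.078, 0.0]
contact_force: [-2.6, -2.4, 3.7]
grip_width: 29.5
grip_force: 39.3
clock: 3.95
eef_pos: [506.3, 100.6, 39.9]
tool_rot: [-0.0, 0.997, -0.078, 0.0]
contact_force: [-0.7, 0.7, 5.8]
grip_width: 29.6
grip_force: 40.5
```

```bash
python3 -m jog '[{"gripper":-1,"dx":0,"dy":0,"dz":-0.03,"turn":0},{"gripper":-1,"dx":0,"dy":0,"dz":-0.045,"turn":0},{"gripper":-1,"dx":0,"dy":0,"dz":-0.045,"turn":-0.13},{"gripper":-1,"dx":0,"dy":0,"dz":-0.04,"turn":-0.13},{"gripper":-1,"dx":0,"dy":-0.03,"dz":0,"turn":0}]'
python3 -m jog '[{"gripper":-1,"dx":0,"dy":-0.03,"dz":0,"turn":0},{"gripper":-1,"dx":0,"dy":-0.03,"dz":0,"turn":0},{"gripper":-1,"dx":0,"dy":0,"dz":0,"turn":0},{"gripper":-1,"dx":0,"dy":0,"dz":0,"turn":0},{"gripper":-1,"dx":0,"dy":0,"dz":0,"turn":0}]'
python3 - <<'E'
from h import *
o=ctrl.get_obs(); d=snap('wrist','w1.png'); d['o']=o; np.save('pics/w1.png.npy',d,allow_pickle=True); print(o['eef_pos'],o['tool_rot'])
E
```

```text
clock: 4.45
eef_pos: [507.1, 129.1, 205.8]
tool_rot: [0.0, 0.999, 0.052, 0.006]
contact_force: [1.7, 0.3, -1.4]
grip_width: 30.1
grip_force: 40.5
clock: 4.95
eef_pos: [495.9, 189.3, 198.4]
tool_rot: [0.0, 0.999, 0.052, -0.001]
contact_force: [-0.3, -0.4, -2.1]
grip_width: 29.7
grip_force: 40.5
[495.89219264 189.25133471 198.38803041] [ 4.73643826e-04  9.98629097e-01  5.23364345e-02 -7.74258717e-04]
```

View pics/w1.png

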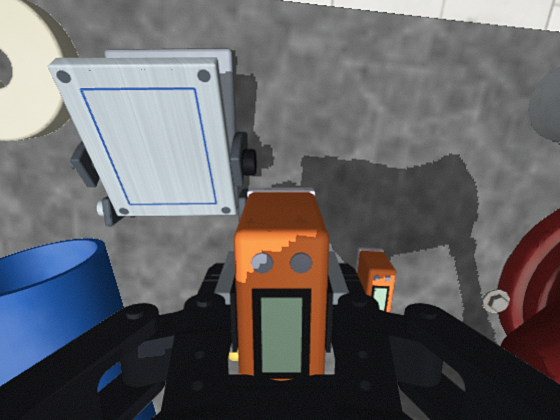

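The gauge is held upright in the jaws. The blue rectangle corners are at (81,89), (195,89), (216,203) and (127,205) px. Next is a joint fit with the top view.

```bash
python3 - <<'E'
from h import *
t=load('top0.png'); w=wcam(load('w1.png')); s=load('scene0.png')
b=un([[97,152],[270,132],[325,365],[150,387]],[140,150],6); pl=un([[50,125],[308,92],[366,392],[122,418]],[140,150],6)
bw=np.array([[81,89],[195,89],[216,203],[127,205.]]); pw=np.array([[49,65],[214,58],[237,213],[117,216.]])
sc=un([[700,78]],[250,160],5.5)
f1=lambda p:np.r_[(proj(w,facepts(p,BL))-bw).ravel(),.5*(proj(w,facepts(p,PL))-pw).ravel()]
f2=lambda p:np.r_[(proj(t,facepts(p,BL))-b).ravel(),(proj(t,facepts(p,PL))-pl).ravel()]*1.5
f3=lambda p:(proj(s,facepts(p,PL[:1]))-sc).ravel()
for f in (f1,lambda p:np.r_[f1(p),f2(p)],lambda p:np.r_[f1(p),f2(p),f3(p)]):
    r=least_squares(f,[519,280,60,.1,.45]); print(r.x.round(3),r.fun.round(1))
E
```

```text
[5.18684e+02 2.79055e+02 5.79080e+01 1.15000e-01 4.90000e-01] [ 0.4 -0.5 -0.8 -1.5 -0.5  0.4  2.2 -0.7 -1.5 -0.1  0.5  2.8 -0.6  1.5
 -0.2  0.7]
[5.18793e+02 2.79370e+02 5.79990e+01 1.12000e-01 4.92000e-01] [-0.1 -0.8 -1.2 -1.5 -1.   0.3  1.6 -1.  -1.7 -0.3  0.3  2.8 -0.9  1.5
 -0.5  0.5  0.6  0.8  1.8  0.3  0.1 -0.1  1.2 -0.1  0.6 -0.3 -0.  -0.
  0.6  0.2  1.   1.6]
[5.18786e+02 2.79448e+02 5.77560e+01 1.13000e-01 4.90000e-01] [ 0.  -0.9 -1.2 -1.5 -1.1  0.3  1.6 -1.  -1.7 -0.3  0.3  2.8 -0.9  1.5
 -0.5  0.5  0.6  0.9  1.8  0.3  0.  -0.1  1.2 -0.1  0.6 -0.3 -0.  -0.
  0.6  0.3  1.   1.6 -0.1 -0.4]
```

```bash
python3 -m jog '[{"gripper":-1,"dx":0.01,"dy":-0.03,"dz":0,"turn":0},{"gripper":-1,"dx":0.01,"dy":-0.03,"dz":0,"turn":-0.008},{"gripper":-1,"dx":0.009,"dy":-0.027,"dz":0.01,"turn":0},{"gripper":-1,"dx":0,"dy":0,"dz":0.03,"turn":0},{"gripper":-1,"dx":0,"dy":0,"dz":0.025,"turn":0}]'
python3 -m jog '[{"gripper":-1,"dx":0,"dy":0,"dz":0.01,"turn":0},{"gripper":-1,"dx":0,"dy":0,"dz":0,"turn":0},{"gripper":-1,"dx":0,"dy":0,"dz":0,"turn":0},{"gripper":-1,"dx":0,"dy":0,"dz":0,"turn":0}]'
python3 - <<'E'
from h import *
o=ctrl.get_obs(); print(o['eef_pos'],o['tool_rot'],o['contact_force'],tooldelta(np.array([515.3,279,122])-o['eef_pos']))
E
```

```text
clock: 5.5
eef_pos: [516.6, 279.6, 133.6]
tool_rot: [-0.0, 0.998, 0.056, 0.0]
contact_force: [-0.7, 0.5, -1.9]
grip_width: 29.7
grip_force: 40.9
clock: 5.9
eef_pos: [517.3, 279.8, 126.2]
tool_rot: [-0.001, 0.998, 0.056, 0.001]
contact_force: [0.4, 0.8, -1.8]
grip_width: 29.4
grip_force: 40.8
[517.28191122 279.78967217 126.17634308] [-6.26668068e-04  9.98427934e-01  5.60277388e-02  1.46969301e-03] [ 0.36327461  0.82041066 -1.83878847] [-2.07035618  0.56751363  4.16952627]
```

Next I correct the position, lower the grip to 30 N and descend in small steps to contact.

```bash
python3 -m jog '[{"gripper":-1,"dx":-0.002,"dy":0.0005,"dz":0.005,"turn":0},{"gripper":-1,"dx":0,"dy":0,"dz":0.004,"turn":0},{"gripper":-1,"dx":0,"dy":0,"dz":0.002,"turn":0},{"gripper":-1,"dx":0,"dy":0,"dz":0,"turn":0}]' 30
python3 -m jog '[{"gripper":-1,"dx":0,"dy":0,"dz":0.002,"turn":0},{"gripper":-1,"dx":0,"dy":0,"dz":0,"turn":0}]'
python3 -m jog '[{"gripper":-1,"dx":0,"dy":0,"dz":0.002,"turn":0},{"gripper":-1,"dx":0,"dy":0,"dz":0,"turn":0}]'
```

```text
clock: 6.3
eef_pos: [514.2, 278.9, 114.5]
tool_rot: [-0.0, 0.998, 0.056, 0.0]
contact_force: [-2.5, -1.1, 4.6]
grip_width: 29.7
grip_force: 41.9
clock: 6.5
eef_pos: [514.2, 279.0, 114.2]
tool_rot: [0.0, 0.998, 0.056, 0.0]
contact_force: [-7.0, -4.3, 14.5]
grip_width: 29.7
grip_force: 43.1
clock: 6.7
eef_pos: [514.3, 279.0, 114.0]
tool_rot: [-0.0, 0.998, 0.056, 0.0]
contact_force: [-11.7, -5.0, 23.7]
grip_width: 29.8
grip_force: 44.3
```

```bash
python3 -m jog '[{"gripper":-1,"dx":-0.002,"dy":0,"dz":0.0005,"turn":0},{"gripper":-1,"dx":-0.002,"dy":0,"dz":0.0005,"turn":0},{"gripper":-1,"dx":0,"dy":0,"dz":0,"turn":0}]' 20
python3 -m jog '[{"gripper":-1,"dx":-0.002,"dy":0,"dz":0.001,"turn":0},{"gripper":-1,"dx":-0.002,"dy":0,"dz":0.001,"turn":0},{"gripper":-1,"dx":0,"dy":0,"dz":0,"turn":0}]'
```

```text
clock: 7.0
eef_pos: [513.6, 278.9, 113.7]
tool_rot: [-0.001, 0.998, 0.057, 0.004]
contact_force: [-2.8, -5.8, 18.7]
grip_width: 29.5
grip_force: 43.7
clock: 7.3
eef_pos: [510.2, 279.1, 111.2]
tool_rot: [-0.001, 0.998, 0.056, 0.005]
contact_force: [0.6, -2.3, 13.2]
grip_width: 29.5
grip_force: 43.4
```

```bash
python3 -m jog '[{"gripper":-1,"dx":-0.002,"dy":0,"dz":0.002,"turn":0},{"gripper":-1,"dx":-0.002,"dy":0,"dz":0.002,"turn":0},{"gripper":-1,"dx":0,"dy":0,"dz":0,"turn":0}]' 20
python3 - <<'E'
from h import *
o=ctrl.get_obs(); d=snap('scene','s1.png'); print(o['eef_pos'],o['contact_force'])
cv2.imwrite('pics/s1c.png',cv2.resize(d['img'][110:230,280:430],None,fx=5,fy=5,interpolation=cv2.INTER_CUBIC))
E
```

```text
clock: 7.6
eef_pos: [505.6, 278.7, 106.5]
tool_rot: [-0.001, 0.998, 0.057, 0.004]
contact_force: [-0.4, -2.9, 11.8]
grip_width: 29.7
grip_force: 43.4
[505.62518549 278.67073924 106.49746579] [-0.43608363 -2.85761887 11.79415993]
```

View pics/s1c.png

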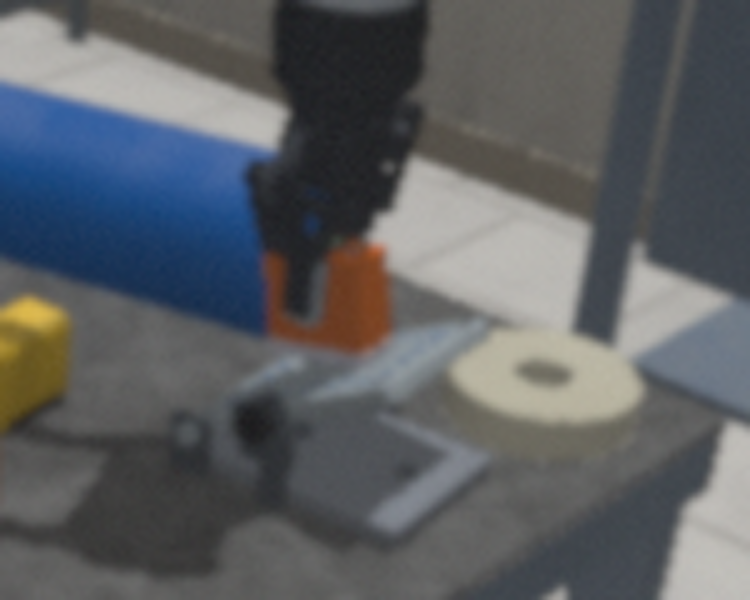

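The gauge is on the plate with its uphill edge touching, at about (385,345) in the crop. The TCP follows the pivot arc, not the slope, so it is tilting. I'll continue along the arc.

```bash
python3 -m jog '[{"gripper":-1,"dx":-0.002,"dy":0,"dz":0.0025,"turn":0},{"gripper":-1,"dx":-0.002,"dy":0,"dz":0.0025,"turn":0},{"gripper":-1,"dx":0,"dy":0,"dz":0,"turn":0}]'
python3 -m jog '[{"gripper":-1,"dx":-0.0015,"dy":0,"dz":0.0025,"turn":0},{"gripper":-1,"dx":-0.001,"dy":0,"dz":0.0025,"turn":0},{"gripper":-1,"dx":0,"dy":0,"dz":0,"turn":0}]'
python3 - <<'E'
from h import *
o=ctrl.get_obs(); d=snap('wrist','w2.png'); print(o['eef_pos'],o['contact_force'])
E
```

```text
clock: 7.95
eef_pos: [501.1, 278.2, 100.8]
tool_rot: [-0.001, 0.998, 0.057, 0.004]
contact_force: [-0.0, -1.3, 9.5]
grip_width: 29.5
grip_force: 43.2
clock: 8.25
eef_pos: [498.1, 277.8, 95.4]
tool_rot: [-0.001, 0.998, 0.056, 0.003]
contact_force: [-1.2, -2.0, 9.1]
grip_width: 29.6
grip_force: 43.2
[498.14655419 277.8431747   95.44032246] [-1.22045138 -1.98376715  9.12621865]
```

View pics/w2.png

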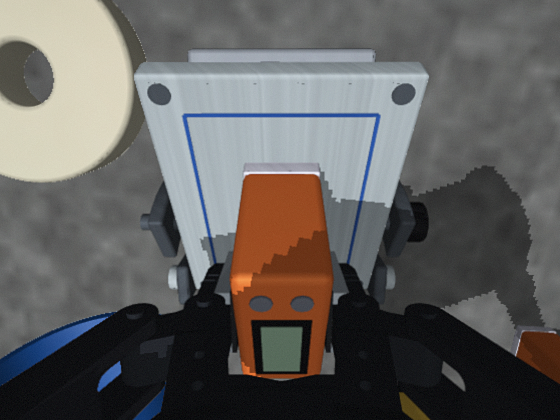

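The gauge has clearly tilted back and sits centred between the blue lines: its foot spans 244–320 px and the lines are at 185 and 378. Next I press along the face normal until it stiffens.

```bash
python3 -m jog '[{"gripper":-1,"dx":0.0005,"dy":0,"dz":0.001,"turn":0},{"gripper":-1,"dx":0,"dy":0,"dz":0.001,"turn":0},{"gripper":-1,"dx":0,"dy":0,"dz":0,"turn":0},{"gripper":-1,"dx":0,"dy":0,"dz":0,"turn":0}]' |sed -n 2,4p
python3 -m jog '[{"gripper":-1,"dx":0.0005,"dy":0,"dz":0.001,"turn":0},{"gripper":-1,"dx":0,"dy":0,"dz":0.001,"turn":0},{"gripper":-1,"dx":0,"dy":0,"dz":0,"turn":0},{"gripper":-1,"dx":0,"dy":0,"dz":0,"turn":0}]' |sed -n 2,4p
```

```text
eef_pos: [497.3, 277.7, 93.4]
tool_rot: [-0.001, 0.998, 0.056, 0.002]
contact_force: [-5.6, -2.6, 13.2]
eef_pos: [496.6, 277.6, 91.2]
tool_rot: [-0.001, 0.998, 0.056, 0.0]
contact_force: [-8.7, -2.2, 15.0]
```

```bash
python3 -m jog '[{"gripper":-1,"dx":0.0005,"dy":0,"dz":0.001,"turn":0},{"gripper":-1,"dx":0,"dy":0,"dz":0,"turn":0},{"gripper":-1,"dx":0,"dy":0,"dz":0,"turn":0}]' |sed -n 2,4p
python3 - <<'E'
from h import *
o=ctrl.get_obs(); d=snap('wrist','w3.png'); d['o']=o; np.save('pics/w3.png.npy',d,allow_pickle=True); print(o['eef_pos'],o['contact_force'])
cv2.imwrite('pics/w3c.png',cv2.resize(d['img'][40:390,130:440],None,fx=1.7,fy=1.7,interpolation=cv2.INTER_CUBIC))
E
```

```text
eef_pos: [496.5, 277.6, 91.0]
tool_rot: [-0.0, 0.998, 0.056, -0.0]
contact_force: [-13.1, -3.4, 21.6]
[496.52102091 277.63471691  90.99754798] [-13.13337649  -3.43176214  21.64641269]
```

View pics/w3c.png

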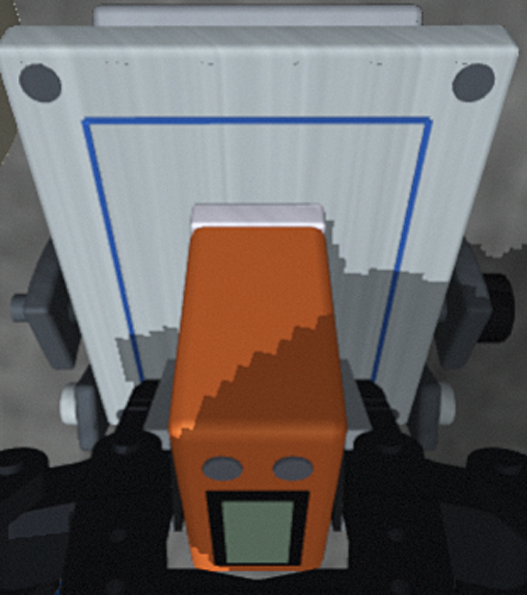

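```bash
python3 - <<'E'
from h import *
w=wcam(load('w3.png')); U=lambda c:un(c,[130,40],1.7)
bw=U([[85,121],[430,121]]); pw=U([[2,30],[518,30]])
ft=U([[192,206],[324,206]])
def pred(q): # slope, x,z,y of face_mid, gauge fx,fy,fyaw
    s,x,y,z,yaw=q[:5]; p=[x,y,z,yaw,s]
    c,sn=np.cos(q[7]),np.sin(q[7]); e=np.array([[30,15],[30,-15]])@np.array([[c,sn],[-sn,c]])+q[5:7]
    return np.r_[(proj(w,facepts(p,BL[:2]))-bw).ravel(),.5*(proj(w,facepts(p,PL[:2]))-pw).ravel(),(proj(w,facepts(p,e))-ft).ravel()]
for s in (.49,.525,.55):
    q0=[s,518.8,279.4,57.9,.113,0,0,0]
    f=lambda q:np.r_[pred(q),(q[0]-s)*200,(q[1:4]-q0[1:4])/1.5]
    r=least_squares(f,q0); print(r.x.round(3),r.fun.round(1))
E
```

```text
[ 4.87000e-01  5.18833e+02  2.78429e+02  5.91300e+01  1.11000e-01
 -2.67300e+00 -9.80000e-02  1.00000e-03] [ 1.3 -2.5 -0.8 -2.3 -2.8  4.3  1.7  4.4  0.5 -0.  -0.5 -0.  -0.5  0.
 -0.6  0.8]
[ 5.21000e-01  5.19662e+02  2.78520e+02  5.78650e+01  1.11000e-01
 -3.25300e+00 -9.80000e-02  1.00000e-03] [ 1.2 -2.5 -0.7 -2.3 -3.2  4.6  2.1  4.7  0.7 -0.1 -0.7 -0.1 -0.8  0.6
 -0.6 -0. ]
[ 5.45000e-01  5.20286e+02  2.78589e+02  5.69770e+01  1.11000e-01
 -3.70500e+00 -9.80000e-02  1.00000e-03] [ 1.1 -2.6 -0.6 -2.4 -3.5  4.8  2.3  4.9  0.9 -0.1 -0.9 -0.1 -1.   1.
 -0.5 -0.6]
```

It has stiffened: 7 N more gave only 0.2 mm of motion, and the force lies along the face normal, so the foot is flush. The foot is about 3 mm down-slope of centre, and y and yaw are about 0. I'll ease the push to mid-range.

```bash
python3 -m jog '[{"gripper":-1,"dx":-0.0003,"dy":0,"dz":-0.001,"turn":0},{"gripper":-1,"dx":0,"dy":0,"dz":0,"turn":0},{"gripper":-1,"dx":0,"dy":0,"dz":0,"turn":0},{"gripper":-1,"dx":0,"dy":0,"dz":0,"turn":0},{"gripper":-1,"dx":0,"dy":0,"dz":0,"turn":0}]'
```

```text
clock: 9.95
eef_pos: [496.5, 277.6, 91.0]
tool_rot: [-0.001, 0.998, 0.056, -0.0]
contact_force: [-8.4, -2.5, 14.1]
grip_width: 29.8
grip_force: 44.0
```

```bash
python3 -c "
from bench import ctrl
print(ctrl.close_job())"
```

```text
the job is handed in; nothing more can be done
None
```

The job is handed in at about 10 s: the large angle gauge is still gripped and pressed flush on the sloping face with about 18 N, about 3 mm down-slope of centre by my measurement and aligned up the slope; the bystanders were not touched, and the judge's verdict was not shown.

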